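# Refit the watch winder's battery pack

### The job

Fit the battery pack that has the flat tongue into the open bay of the cherry wood watch winder: with the pack clearly tilted, tail up, hook the tongue under the metal lip, then swing the tail down, keeping hold until it is down, so that the pack lies flat on the bay floor with its tongue under the lip. Let go of it, and leave the square-ended pack without a tongue where it is.

Things in the scene. Friction and masses are not known exactly. Their poses are not given: they have to be found in the camera images.
- pack_grip (a point): Grip point of the right pack: loose grey plastic, 0.13-0.25 kg, flat on the worktop. Block 90 mm long (x), 44 wide, 20 high, a tongue on its -x end; on the block's middle an upright grip 40 long (x), 12 thick (y), 42 tall: pinch it along y. This point is in that grip, 44 above the pack's underside, 24 above the block's top, 45 from the tail (+x) end, 75 from the tongue's tip. z up.
- pack_tip (a point): Tip of the right pack's tongue: middle of its end face, 4 mm above the pack's underside. The flat tongue is 30 mm long, 30 wide, 8 thick, level with the underside, and points to -x; pack and tongue are 120 long. Axes as the grip point's. In the bay the tip may rest anywhere from the end wall to 14 mm short of it. Tilt the pack 15 to 20 degrees, tail up, to enter.
- bay (a point): Centre of the bay floor in the fixed cherry case, 30 mm above the worktop; x runs from lip end to tail end, z up. Bay x -67 to 67, y -32 to 32 mm, walls 18 high all round. At -x an aluminium lip as wide as the bay overhangs x -67 to -45, underside 22, top 28 above the floor. Pack x and bay x agree when fitted. Two cushioned wells, tops 50 above the floor, lie 120 to -y, x -45 and 45.
- spare_grip (a point): Grip point of the other pack, to be left alone: the same loose grey block and upright grip, but square at both ends, no tongue. The point is 44 mm above its underside, at the middle of its 90 mm length; x along its length, z up.
There are look-alikes about, which are no part of the job. Leave any blue look-alike of the part that bears pack_grip alone.

How it is judged:
On the way, in this order (a step that is already met when the one before it is completed fails the run):
1. the tongue's tip is under the lip while the pack is tilted, its tail raised (more than 6 degrees) (x of pack_tip in the frame of bay between -0.072 and -0.048 m and z of pack_tip in the frame of bay between -0.003 and 0.02 m and y of pack_tip in the frame of bay between -0.02 and 0.02 m and angle between pack_grip's own z axis and vertical above 0.105 rad), for 0.1 s.
2. the tail has been swung down (tilt under 5 degrees) with the tongue under the lip and the pack still held or pressed by the fingers (x of pack_tip in the frame of bay between -0.072 and -0.048 m and z of pack_tip in the frame of bay between -0.003 and 0.02 m and y of pack_tip in the frame of bay between -0.02 and 0.02 m and angle between pack_grip's own z axis and vertical below 0.087 rad and contact force between the fingers and pack above 0.5 N), for 0.05 s.
At the end, for the whole second after the job is handed in: The pack lies at rest and flat in the bay (tilt under 4 degrees, height within 6 mm, within 14 mm of the bay's middle sideways and 14 degrees of its direction), its tongue's tip at least 3 mm under the lip (x of pack_tip in the frame of bay between -0.072 and -0.048 m and z of pack_tip in the frame of bay between -0.003 and 0.02 m and y of pack_tip in the frame of bay between -0.02 and 0.02 m and z of pack_grip in the frame of bay between 0.038 and 0.05 m and y of pack_grip in the frame of bay between -0.014 and 0.014 m and angle between pack_grip's own z axis and vertical below 0.07 rad and angle between the x axis of pack_grip and the x axis of bay, either way round below 0.25 rad and linear speed of pack below 0.02 m/s); the robot touches nothing.
It fails at once if the square-ended pack without a tongue is moved more than 40 mm (distance of spare_grip from where it was at the start of the episode above 0.04 m).
It also fails if it takes over 38 s, if anything falls off the work surface, if the arm or the gripper's body presses on something with over 40 N, if the wrist force passes 120 N, or if a joint passes its speed limit or range.

### The arm

A 6-joint arm with a two-finger parallel gripper is mounted at the origin on the work surface. World frame = base frame: x ahead of the robot, y to its left, z up, the work surface at z = 0. Lengths are in m, angles in rad, forces in N, time in s.
With the tool pointing down it reaches from about 0.325 to 1 m from the base axis. Payload 5.1 kg.
Tool frame: the origin (TCP) lies midway between the tips of the shut fingers; the grasp point (between the pads) lies 19 mm behind it; z points along the fingers, x is the direction in which the jaws open and shut, and the axes are right-handed (so a half turn about z gives the same grasp; the last joint's range is limited). The gripper opens to 85 mm and grips with 20 to 120 N. Pads are 22 mm wide; open, the fingers measure 114 mm over their backs; the gripper's body (76 mm by 85 mm) begins 54 mm behind the grasp point. The pads swing forward as they close: fully open they stand 13 mm farther back than shut.
Start: joints at [1.127, 0.124, 1.65, -0, 1.367, -0.083], TCP at [0.229, 0.608, 0.231] pointing down, gripper open.
Joint ranges: [-2.61, 2.61], [-1.02, 2.33], [0.03, 2.71], [-1.35, 4.49], [0.32, 2.68], [-2.91, 2.91]. Speed limits (rad/s): [2.57, 2.57, 3.14, 3.14, 3.14, 3.14].

### API

Orientations are given as a unit quaternion [w, x, y, z].
In Python, from plant import movep, line_to, move_joints, move_gripper, dwell, inverse_kinematics, state, get_image, get_calibration, IKError, finish_job, cut_out, mark_of gives the robot as it stands. Calls block until the motion is done:
- movep(position, orientation): joint-space move of the TCP to a pose.
- line_to(position, rotation=None, velocity=0.15, until_force=None): straight line of the TCP; rotation=None keeps the orientation; velocity is the mean speed in m/s. With until_force (N) it stops when the force on the tool has changed by that much, and returns True; else False.
- move_joints(angles): joint-space move.
- move_gripper(opening): finger opening in m; the grip force is fixed at half the most; returns when the fingers have stopped.
- dwell(seconds).
- inverse_kinematics(position, orientation): joint angles nearest the present ones, or None.
- state(): the state.
- get_image(name): name is "side" or "top" or "wrist"; returns (picture, depth): 400x640x3 uint8, red, green, blue; 400x640 float32, m along the optical axis (not along the pixel's ray), 0 where there is no reading.
- get_calibration(name): a dict with "camera_matrix" (3x3 intrinsics, pixels), "distortion" ([k1, k2, p1, p2, k3] as OpenCV has them; the pictures are not rectified), "extrinsics" (4x4, takes a point from camera to world coordinates). Camera axes: x right, y down, z forward; pixel columns grow to the right and rows downward; lengths in m; the calibration is good to about 2 mm. A picture is of the moment at which its call begins: read the wrist's pose just before it. get_calibration takes no time and is no camera call; for the wrist camera it gives the pose at the moment of the call.
A pose or a line that the arm cannot do raises IKError and nothing moves.
- finish_job(): hands the job in, once; it reports no verdict.
Trained networks look in the newest picture that a camera, given by its name, has taken for a name from the list of things; names that differ only in an ending like _2 or _b are one class to them, and where a whole thing is asked for, a point or a joint stands for the part that bears it (a point fixed in the world has none). Each returns a list of dicts, best first, with "p" (0 to 1); they miss things now and then, are a little off and sometimes report something else, mostly with a low value. They report only what shows in the picture. A call takes as long as a camera call. They do not tell look-alikes from the thing itself.
- cut_out(camera, thing): "pixels" (400x640 bool, what is visible of it).
- mark_of(camera, thing): "point" ([x, y, z] in m, in world coordinates, good to about 4 mm: a listed point, or the origin of a listed thing).
The state is a dict: "clock": time; "joints": joint angles; "joint_velocities": joint speeds; "tau": joint torques, N m; "position": TCP position; "tool_rot": TCP orientation; "force": force on the tool from outside, world axes, zero at the start; "ft_torque": the same for the moment, N m; "opening": finger opening in m.
Only numpy, scipy, OpenCV 4.12 (cv2) and the standard library are available. Lean on these libraries where they do the work, as an engineer would, in place of code of your own. Each camera call takes 0.05 s, during which the arm holds its last target. There are 200 camera calls.

## Working session

There is one attempt and no reset: what is moved stays moved. The work goes in short steps, each a Python script; the robot and the scene stay as the last script left them, time stands still between calls to the robot, and variables do not carry over. Pictures are saved under pics/ and viewed, about 8 in all and at most 12, crops included, and the job is handed in when it is done.

```bash
mkdir -p pics; ls; python3 - <<'E'
from plant import *
import cv2,numpy as np
for c in("top","side"):
    im,d=get_image(c); cv2.imwrite(f"pics/{c}1.png",im[...,::-1]); np.savez(f"pics/{c}1.npz",im=im,d=d)
    for t in("pack_grip","pack_tip","bay","spare_grip"):
        for r in mark_of(c,t)[:4]: print(c,t,round(r["p"],2),np.round(r["point"],3))
    E=get_calibration(c); print(np.round(E["extrinsics"],3).tolist(),E["camera_matrix"])
print(state())
E
```

```text
pics
top pack_grip 0.84 [0.527 0.128 0.047]
top pack_grip 0.77 [0.721 0.016 0.042]
top pack_grip 0.75 [0.575 0.472 0.045]
top pack_grip 0.74 [0.199 0.298 0.043]
top pack_tip 0.96 [0.643 0.436 0.   ]
top pack_tip 0.92 [ 0.748 -0.058  0.006]
top pack_tip 0.74 [0.455 0.149 0.005]
top pack_tip 0.74 [0.136 0.336 0.002]
top bay 0.69 [ 0.522 -0.098  0.03 ]
top spare_grip 0.84 [0.549 0.344 0.043]
[[-0.011, -0.994, 0.113, 0.372], [-1.0, 0.007, -0.031, 0.184], [0.03, -0.114, -0.993, 0.877], [0.0, 0.0, 0.0, 1.0]] [[381.14659585   0.         321.28605499]
 [  0.         381.14659585 200.50128361]
 [  0.           0.           1.        ]]
side pack_grip 0.81 [0.53  0.127 0.041]
side pack_grip 0.72 [0.719 0.016 0.039]
side pack_grip 0.69 [0.198 0.297 0.038]
side pack_grip 0.67 [0.579 0.472 0.044]
side pack_tip 0.7 [ 0.744 -0.052  0.002]
side pack_tip 0.64 [0.454 0.148 0.006]
side pack_tip 0.64 [0.133 0.337 0.003]
side pack_tip 0.56 [0.642 0.433 0.003]
side bay 0.77 [ 0.519 -0.098  0.026]
side spare_grip 0.58 [0.549 0.342 0.048]
[[0.983, -0.116, 0.139, 0.341], [-0.181, -0.558, 0.81, -0.485], [-0.0
[... 178 characters left out ...]
'clock': 0.5, 'joints': array([ 1.12737301e+00,  1.23830712e-01,  1.65034434e+00, -4.02121311e-06,
        1.36750127e+00, -8.25888324e-02]), 'joint_velocities': array([-8.15401936e-05, -1.64256281e-03, -1.40162681e-03, -8.72822836e-04,
        9.82670188e-04, -1.56078259e-04]), 'tau': array([-9.54633765e-05, -4.23087001e+01, -3.65317047e+01, -3.79487597e-05,
        1.39299089e-03,  1.95267666e-05]), 'position': array([0.22949371, 0.60810508, 0.23127607]), 'tool_rot': array([ 2.25794611e-05,  8.22512716e-01,  5.68746719e-01, -3.52713670e-05]), 'force': array([-0.37107614, -0.42254188,  0.94361981]), 'ft_torque': array([ 0.00186019, -0.02138273, -0.00437376]), 'opening': 0.08540770357958184}
```

View pics/top1.png

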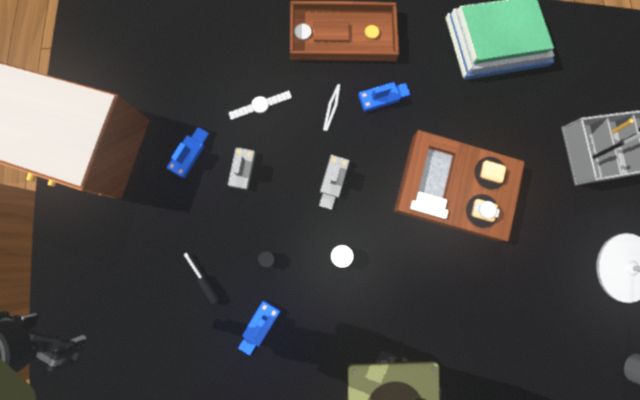

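View pics/side1.png

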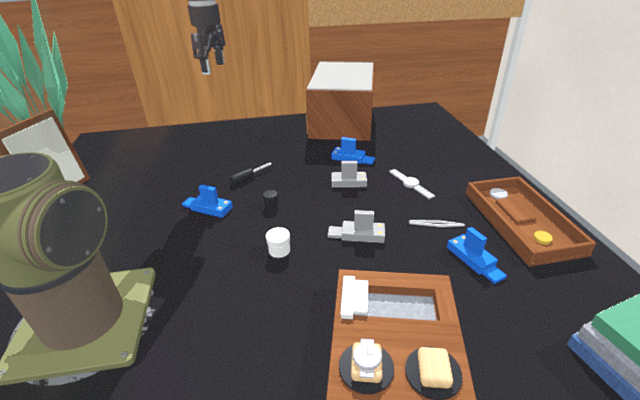

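The candidates in the top picture:
- Grey pack with a tongue at (335,180), tongue towards the robot.
- Grey square-ended pack at (241,168), which is the spare.
- Blue look-alikes at (385,95), (187,152) and (259,328).

I choose (335,180). The bay is at about (434,180), with its lip at (430,205). I'll measure the yaws and take a close look from above the pack.

```bash
cat > h.py <<'E'
from plant import *
import cv2,numpy as np
from scipy.spatial.transform import Rotation as R
def cloud(c,d,cal):
    K=np.array(cal["camera_matrix"]);v,u=np.mgrid[:400,:640]
    n=cv2.undistortPoints(np.stack([u,v],-1).reshape(-1,1,2).astype(np.float32),K,np.array(cal["distortion"],float)).reshape(400,640,2)
    T=np.array(cal["extrinsics"]);P=np.dstack([n*d[...,None],d])
    P=P@T[:3,:3].T+T[:3,3];P[d<=0]=np.nan;return P
def rect(P):
    (c,s,a)=cv2.minAreaRect((P[:,:2]*1000).astype(np.float32)); b=cv2.boxPoints((c,s,a))
    e=b[1]-b[0],b[2]-b[1]; L=max(e,key=np.linalg.norm); L=L*np.sign(L[0])
    return np.round(c,1),np.round(s,1),np.degrees(np.arctan2(L[1],L[0]))
# tool orientation: pack/bay yaw (rad), tail-up tilt (rad); flip = half turn about tool z
def tool(yaw,tilt=0,flip=0):
    B=R.from_euler("z",yaw)*R.from_euler("y",-tilt)      # pack orientation
    s=-1 if flip else 1
    M=np.array([[0,s,0],[s,0,0],[0,0,-1.]]).T            # tool x=±pack y, z down
    return B,B*R.from_matrix(M)
def q(r): x=r.as_quat(); return [x[3],x[0],x[1],x[2]]
def measure(c,cl):
    im,d=get_image(c);cal=cl or get_calibration(c);P=cloud(c,d,cal);return im,P
E
python3 - <<'E'
from h import *
for c in("top","side"):
    f=np.load(f"pics/{c}1.npz");P=cloud(c,f["d"],get_calibration(c))
    cut=[r for r in cut_out(c,"pack_grip")]
    for r in cut[:4]:
        m=r["pixels"]; p=P[m]; p=p[np.isfinite(p[:,0])]
        if np.linalg.norm(np.median(p[:,:2],0)-[.52,.13])<.05:
            g=p[p[:,2]>.045]; print(c,"pack",r["p"],rect(p[p[:,2]<.026]),"grip",rect(g),len(g),p[:,2].max())
    near=np.hypot(P[...,0]-.52,P[...,1]+.098)<.085
    fl=P[near&(abs(P[...,2]-.03)<.008)]; print(c,"floor",len(fl),rect(fl),np.median(fl[:,2]))
    li=P[near&(abs(P[...,2]-.058)<.005)]; print(c,"lip",len(li),rect(li) if len(li) else 0)
yaw=np.radians(-15)
for flip in(0,1):
  for pos,t in(((.528,.128,.2),0),((.528,.128,.025),0),((.52,-.098,.15),.3),((.53,-.095,.06),.3)):
    j=inverse_kinematics(pos,q(tool(yaw,t,flip)[1])); print(flip,t,None if j is None else np.round(j,2))
E
```

```text
top pack 0.65 (array([513.5, 131. ]), array([ 43.3, 120.3]), np.float32(-17.03362)) grip (array([527.6, 126.4]), array([11.9, 39.7]), np.float32(-17.476402)) 107 0.06472328233121971
top floor 1284 (array([528.6, -85. ]), array([100.2, 123. ]), np.float32(-16.336313)) 0.030696088062642235
top lip 515 (array([467.3, -71.9]), array([103.6,  54.9]), np.float32(49.599815))
side pack 0.78 (array([517.3, 142.5]), array([ 76.2, 121.1]), np.float32(-15.863701)) grip (array([529.4, 124.4]), array([13.6, 37.4]), np.float32(-17.617622)) 169 0.06336790544719301
side floor 1873 (array([522.1, -92.2]), array([ 54.5, 133.1]), np.float32(-16.456293)) 0.03009865883635987
side lip 823 (array([457.2, -82.1]), array([81. , 39.3]), np.float32(74.46619))
0 0 [ 0.14 -0.09  1.92 -0.    1.31 -1.17]
0 0 [ 0.14  0.11  2.04 -0.    0.99 -1.17]
0 0.3 [-0.29 -0.26  2.18  0.01  0.93 -1.61]
0 0.3 [-0.28 -0.11  2.22  0.01  0.74 -1.59]
1 0 [ 0.14 -0.09  1.92 -0.    1.31  1.97]
1 0 [ 0.14  0.11  2.04 -0.    0.99  1.97]
1 0.3 [-0.29 -0.26  2.18  0.01  0.93  1.53]
1 0.3 [-0.28 -0.11  2.22  0.01  0.74  1.55]
```

```bash
python3 - <<'E'
from h import *
y=np.radians(-16.8); out=[]
for n,p in(("bay",(.50,-.09,.27)),("pack",(.528,.127,.22))):
    movep(p,q(tool(y)[1])); dwell(.2); cal=get_calibration("wrist"); im,P=measure("wrist",cal)
    np.savez(f"pics/w_{n}.npz",im=im,P=P); out.append(im[...,::-1])
    for t in("pack_grip","pack_tip","bay"):
        for r in mark_of("wrist",t)[:2]: print(n,t,round(r["p"],2),np.round(r["point"],4))
    if n=="bay":
        near=np.hypot(P[...,0]-.52,P[...,1]+.098)<.085
        fl=P[near&(abs(P[...,2]-.03)<.007)]; print("floor",len(fl),rect(fl))
    else:
        near=np.hypot(P[...,0]-.515,P[...,1]-.13)<.085; g=P[near&(P[...,2]>.045)&(P[...,2]<.075)]; print("grip",len(g),rect(g)); g=P[near&(P[...,2]>.006)&(P[...,2]<.03)];print("block",rect(g))
cv2.imwrite("pics/w1.png",cv2.resize(np.vstack(out),None,fx=.75,fy=.75)); print(state()["clock"])
E
```

```text
bay pack_grip 0.71 [0.5285 0.1306 0.0457]
bay pack_tip 0.96 [ 0.7459 -0.0518  0.0028]
bay pack_tip 0.82 [0.4556 0.1515 0.0059]
bay bay 0.7 [ 0.5184 -0.0948  0.0295]
floor 5076 (array([ 532. , -101.8]), array([ 64.3, 109. ]), np.float32(-16.218071))
pack pack_grip 0.94 [0.5268 0.1317 0.0453]
pack pack_grip 0.72 [0.7209 0.0196 0.0453]
pack pack_tip 0.61 [0.643  0.436  0.0053]
pack pack_tip 0.6 [0.4561 0.1486 0.0011]
pack bay 0.73 [ 0.522  -0.0944  0.0291]
grip 589 (array([528.2, 127.7]), array([11.2, 39.9]), np.float32(-16.954954))
block (array([514.1, 132.1]), array([ 44. , 119.2]), np.float32(-17.134457))
4.95
```

View pics/w1.png

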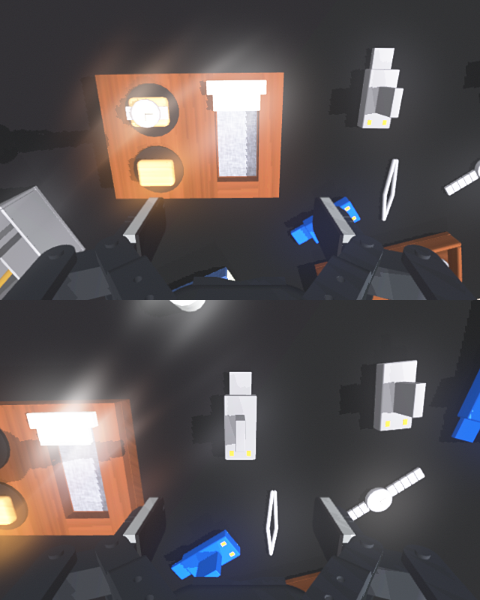

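The picture confirms the choice. In the lower half the grey pack with the tongue is at (240,415) and the square spare at (397,395). In the upper half the bay floor at (237,145) is empty, with the lip at its top edge (237,95). Next I grasp, lift and check.

```bash
python3 - <<'E'
from h import *
y=np.radians(-17.1); o=q(tool(y)[1])
movep((.5283,.1277,.10),o); line_to((.5283,.1277,.025),velocity=.08)
move_gripper(0.0); s=state(); print("op",s["opening"],s["position"],s["force"])
line_to((.5283,.1277,.16),velocity=.15)
by=np.radians(-16.3); B,T=tool(by,np.radians(17)); C=np.array([.521,-.098,.03]); W=R.from_euler("z",by)
tip=C+W.apply([-.032,0,.06]); movep(tip+B.apply([.075,0,.021]),q(T)); dwell(.2)
s=state(); print("op",s["opening"],s["position"],s["force"],s["clock"])
im,d=get_image("side"); cv2.imwrite("pics/s2.png",im[100:,200:600,::-1])
for c in("side","top"):
    if c=="top": get_image(c)
    for t in("pack_tip","pack_grip","bay"):
        for r in mark_of(c,t)[:5]:
            if np.hypot(*(np.array(r["point"])-C)[:2])<.15: print(c,t,round(r["p"],2),np.round(W.inv().apply(np.array(r["point"])-C),4))
print("expect tip -.032 0 .06; grip",W.inv().apply(tip+B.apply([.075,0,.04])-C))
E
```

```text
op 0.011201969756233422 [0.52833758 0.12770906 0.025122  ] [-0.69995826 -1.24777305  0.8605253 ]
op 0.011081526130547534 [ 0.55376765 -0.10626542  0.13227649] [-0.86121455  0.3113552  -2.20441535] 9.4333
side pack_tip 0.57 [-0.0337 -0.0024  0.0597]
side pack_grip 0.82 [ 0.0296 -0.0008  0.1203]
side bay 0.96 [-0.0027  0.     -0.0036]
top pack_tip 0.73 [-0.0279  0.0014  0.0576]
top pack_grip 0.74 [0.0223 0.0039 0.1227]
top bay 0.69 [0.0265 0.0012 0.1192]
top bay 0.59 [-0.0009  0.0029 -0.0012]
expect tip -.032 0 .06; grip [2.80279885e-02 3.07803382e-18 1.20180068e-01]
```

View pics/s2.png

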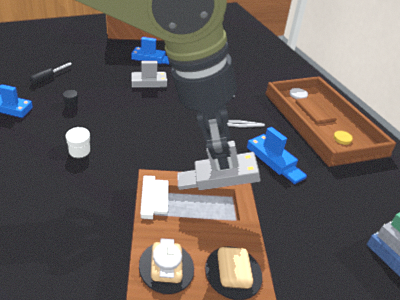

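The picture shows the pack held tilted over the bay at (220,170), its tongue at (190,182) pointing at the lip (155,198). The marks agree with the plan to a few mm. Now I lower it, hook the tongue and swing the tail down.

```bash
cat >> h.py <<'E'
BY=np.radians(-16.3); C=np.array([.521,-.098,.03]); W=R.from_euler("z",BY)
def tgt(x,z,deg):
    B,T=tool(BY,np.radians(deg)); return C+W.apply([x,0,z])+B.apply([.075,0,.021]),q(T)
def rep(n): s=state(); print(n,np.round(W.inv().apply(s["position"]-C),4),"F",np.round(W.inv().apply(s["force"]),1),round(s["clock"],2),round(s["opening"],4))
E
python3 - <<'E'
from h import *
rep("start")
print(line_to(tgt(-.034,.009,17)[0],velocity=.06,until_force=6)); rep("low")
h=line_to(tgt(-.060,.009,17)[0],velocity=.04,until_force=8); print(h); rep("hooked"); dwell(.3)
get_image("side"); im,d=get_image("side"); cv2.imwrite("pics/s3.png",cv2.resize(im[200:360,300:500,::-1],None,fx=3,fy=3))
for t in("pack_tip","pack_grip"):
    for r in mark_of("side",t)[:5]:
        v=W.inv().apply(np.array(r["point"])-C)
        if np.hypot(*v[:2])<.15: print(t,round(r["p"],2),np.round(v,4))
E
```

```text
start [3.36e-02 1.00e-04 1.02e-01] F [ 0.1 -0.  -2.4] 9.83 0.0115
False
low [0.0321 0.     0.0516] F [ 0.2  0.5 -1.2] 10.83 0.0114
False
hooked [ 0.0057 -0.      0.0512] F [ 0.5 -0.  -2. ] 11.63 0.0115
pack_tip 0.98 [-0.0613 -0.0029  0.0099]
pack_grip 0.77 [ 0.002  -0.0046  0.0688]
pack_grip 0.17 [ 0.0008 -0.0006 -0.0066]
```

View pics/s3.png

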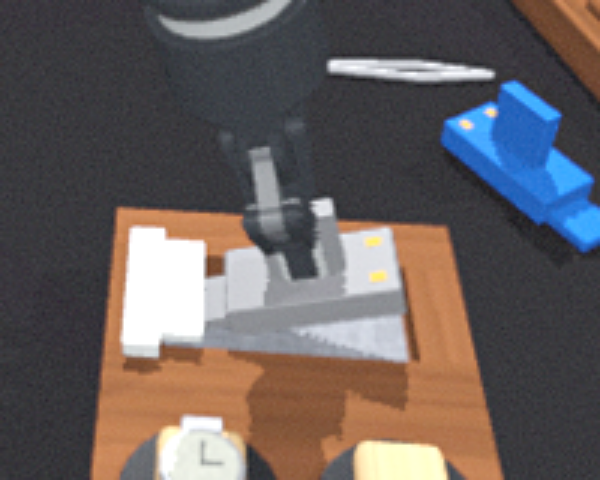

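The tongue passes under the white lip edge at (205,300), with the tail raised at (395,270) and no contact forces. Next comes the swing down.

```bash
python3 - <<'E'
from h import *
for a in(12,7,3,0):
    p,o=tgt(-.060,.005+.004*a/17,a); line_to(p,o,velocity=.05); rep(a)
p,o=tgt(-.060,.0,0); print(line_to(p,o,velocity=.01,until_force=8)); rep("press"); dwell(.3); rep("held")
im,d=get_image("side"); cv2.imwrite("pics/s4.png",cv2.resize(im[200:360,300:500,::-1],None,fx=3,fy=3))
for t in("pack_tip","pack_grip"):
    for r in mark_of("side",t)[:5]:
        v=W.inv().apply(np.array(r["point"])-C)
        if np.hypot(*v[:2])<.15: print(t,round(r["p"],2),np.round(v,4))
E
```

```text
12 [ 0.0095 -0.      0.044 ] F [-0.3 -0.  -2.3] 12.44 0.0114
7 [ 0.0119 -0.      0.0365] F [-0.1 -0.4 -2.1] 12.75 0.0115
3 [0.0138 0.     0.0306] F [-0.5 -0.1 -1.7] 13.03 0.0118
0 [0.015 0.    0.026] F [-0.8  0.5 -1.5] 13.28 0.0111
True
press [ 0.0149 -0.      0.0251] F [-0.3 -0.8  5.8] 13.58 0.0116
held [ 0.0149 -0.      0.0251] F [-1.3 -0.7  5.4] 13.88 0.0118
pack_grip 0.72 [ 0.0168 -0.0025  0.0453]
```

View pics/s4.png

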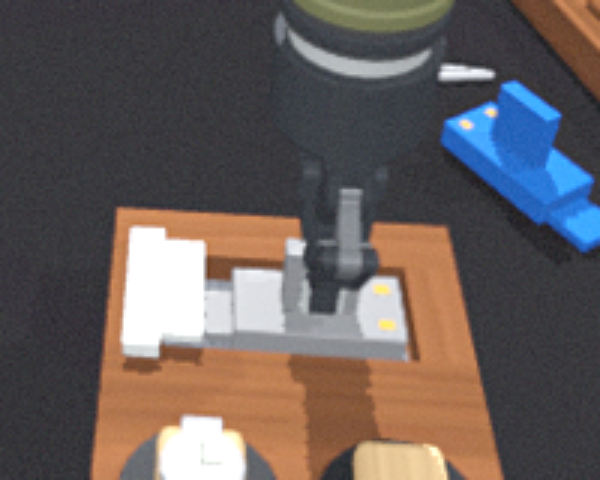

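The pack lies flat on the floor and its tongue goes under the lip at (205,305). I let go and look again.

```bash
python3 - <<'E'
from h import *
move_gripper(.05); rep("open"); p,o=tgt(-.060,.005,0); line_to(p+[0,0,.15],velocity=.12); dwell(.3); rep("up")
out=[]
for c in("side","wrist"):
    cal=get_calibration(c); im,P=measure(c,cal); out.append(im[...,::-1])
    L=W.inv().apply((P-C).reshape(-1,3)).reshape(P.shape)
    for r in cut_out(c,"pack_grip")[:5]:
        p=L[r["pixels"]]; p=p[np.isfinite(p[:,0])]
        if np.hypot(*np.median(p[:,:2],0))<.05:
            g=p[p[:,2]>.045]; b=p[abs(p[:,2]-.02)<.004]
            print(c,"grip",rect(g),g[:,2].max()); print("blocktop",rect(b)); A=np.c_[b[:,:2],np.ones(len(b))]; print("slopes deg",np.degrees(np.linalg.lstsq(A,b[:,2],rcond=None)[0][:2]))
    for t in("pack_tip","pack_grip","spare_grip"):
        for r in mark_of(c,t)[:5]:
            v=W.inv().apply(np.array(r["point"])-C)
            if t=="spare_grip": print(c,t,r["p"],np.round(r["point"],3))
            elif np.hypot(*v[:2])<.15: print(c,t,round(r["p"],2),np.round(v,4))
cv2.imwrite("pics/s5.png",np.hstack([cv2.resize(out[0][200:360,300:500],(400,320)),cv2.resize(out[1],(400,250),interpolation=3)[:250] if 0 else cv2.copyMakeBorder(cv2.resize(out[1],(400,250)),0,70,0,0,0)]))
E
```

```text
open [ 0.0134 -0.      0.0231] F [-0.7 -1.1 -0.6] 14.49 0.0497
up [ 0.0148 -0.      0.1756] F [-0.5 -0.3  0.5] 16.22 0.05
side grip (array([16.2, -2.6]), array([13.3, 40.1]), np.float32(-0.45454368)) 0.06372806827847484
blocktop (array([15.4,  1.7]), array([88.8, 77.5]), np.float32(1.9249617))
slopes deg [-0.05760681  1.12570623]
side pack_tip 0.8 [-0.0625 -0.0035  0.0053]
side pack_grip 0.65 [ 0.0185 -0.0013  0.0453]
side spare_grip 0.66 [0.547 0.342 0.046]
wrist grip (array([14.6,  0.4]), array([39.8, 12. ]), np.float32(0.010221851)) 0.06345546306436224
blocktop (array([14.8,  0.3]), array([44.1, 90. ]), np.float32(-0.050201003))
slopes deg [ 0.08457918 -0.02213492]
wrist pack_grip 0.6 [0.0115 0.0016 0.0454]
```

View pics/s5.png

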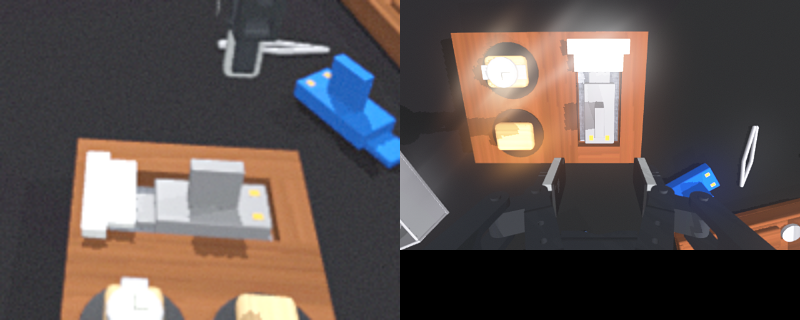

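The pack is free and flat, centred in the bay with its tongue under the lip at (137,205). The gripper is clear, so I hand in.

```bash
python3 -c "
from plant import *
finish_job()"
```

```text
the job is handed in; nothing more can be done
```

The battery pack with the tongue is in the winder's bay, flat on the floor with its tongue under the lip, and I've handed the job in. I gripped it by its upright grip and lowered it tilted 17° with the tail up. I then slid the tongue under the lip, swung the tail down and pressed lightly (about 8 N) before letting go.

**Last checks (at about 16 s of the 38 s allowed):**
- **Position:** the wrist camera puts the grip about 15 mm along the bay and less than 1 mm off its middle, which places the tongue's tip at x ≈ −60 mm. The side camera's mark for the tip was −62.5 mm.
- **Flatness and direction:** the wrist camera shows tilt and direction error both near 0°.
- **Spare pack:** its mark is within about 3 mm of where it started.
- **Gripper:** it is raised clear and touches nothing.

**Disagreements:** the side camera was noisier than the wrist camera. It gave about 1° of sideways slope and a 2–3 mm sideways offset, but both are within tolerance. The wrist view gave no mark for the tip, and handing in reports no verdict.

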